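# Block the beam and step the attenuator by four clicks

### The job

Make the beam safe first: with a fingertip push the beam block along its guide channel, away from the open end, until it is home against the end stop. Then turn the three-armed dial on top of the attenuator box exactly four clicks clockwise (seen from above) from where it stands, pushing one of its arms with a fingertip and never going past the fourth click. Do not lift or tip the block, do not grip the dial by its hub, leave everything else on the table where it is, and finish clear of everything.

Things in the scene. Friction and masses are not known exactly. Their poses are not given: they have to be found in the camera images.
- attenuator: Fixed grey box 120 mm (its x) by 110 mm (its y), 75 mm tall, on a 140 x 130 x 8 mm foot. The beam line runs along its y axis, 52 mm up, through an aperture in each side. Fixed with it on that line: a laser head (70 mm wide, 75 mm tall, from 225 to 390 mm along +y) and a detector (at 210 mm along -y, 74 mm tall). Origin: centre of the underside, on the table.
- dial_hub (a point): Top centre of the black dial on the box, on its upright axis, 110 mm above the table. Round hub of 19 mm radius with three straight arms 120 degrees apart. The point turns with the dial: its x axis lies along the arm that bears a thin white line, z up. Under the arms lies a fixed flat ring, 50 mm radius, top at 81 mm above the table. The dial starts facing any way.
- dial_arm (a point): Top of the round end of the white-lined arm, 55 mm from the dial's axis, 108 mm above the table; turns with the dial. Each arm is 13 mm wide with a round 15 mm wide end, upright-sided, reaches 62 mm from the axis, and spans heights 88 to 108 mm above the table.
- dial (a joint): Dial angle in rad, positive clockwise from above; starts at rest in a click, reading 0. A click every 0.349 rad (20 degrees); the ridge between two clicks lies halfway. Pushing an arm 46 mm from the axis takes about 5 N at most, before the ridge; past it the dial jumps ahead and settles in the next click within about 0.03 rad; released before the ridge it falls back. Turns up to 3 rad either way.
- beamblock: Loose beam block, about 0.35 kg: dark metal base 50 mm long (its x), 46 mm wide, 34 mm tall, with an upright black plate on it, 44 mm long (x), 10 mm thick, 36 mm tall. Stands on the guide's 6 mm floor, its top 76 mm above the table. Origin: centre of its underside. Starts 50 to 85 mm short of home; slides under 1 to 6 N.
- block_home (a point): Where the block's origin lies when it is home against the end stop; fixed to the guide, 6 mm above the table. Its x axis points along the channel towards the end stop (the way to push, roughly away from the robot), z up. The stop's face is 25 mm beyond it, the stop's top 32 mm above the table.
- guide: Fixed aluminium channel for the block, on the table: 49 to 50 mm wide inside, 70 mm over all, side walls reaching 14 mm above the table, floor 6 mm thick; open at the robot's end, 140 mm before the home point, end stop at the other. Origin on the table under the home point, x towards the stop.
- lens_post: Bystander, to be left alone: a lens 54 mm across on a black post with a 50 x 70 mm foot, about 105 mm tall, standing behind the attenuator; origin under its foot
- cube_post: Bystander, to be left alone: a glass cube on a small platform on a black post, foot 50 x 70 mm, 91 mm tall; origin under its foot
- spare_holder: Bystander, to be left alone: an empty black post holder, foot 50 x 50 mm, 68 mm tall, behind the end stop of the guide; origin under its foot
- lens_case: Bystander, to be left alone: a flat clear-topped case 60 x 85 x 22 mm, between the robot and the attenuator; origin under its centre
- driver: Bystander, to be left alone: a hand driver about 150 mm long lying on the table; origin under its middle
- bolt_cup: Bystander, to be left alone: a small steel cup 48 mm across, 35 mm tall, beside the attenuator; origin under its centre
- slot_base: Bystander, to be left alone: a slotted aluminium base 75 x 44 x 12 mm lying beside the guide; origin under its centre
Not all that is in view belongs to the job. Leave any green look-alike of the beamblock alone.

How it is judged (in metres and radians):
On the way, in this order (a step that is already met when the one before it is completed fails the run):
1. the beam block is home against the end stop (within 4 mm) (x of beamblock in the frame of block_home above -0.004 m), for 0.2 s.
2. the dial stands four clicks clockwise of its start (value of joint dial between 1.296 and 1.496 rad), for 0.2 s.
At the end, for the whole second after the job is handed in: The beam block stands in its channel within 4 mm of the end stop, and the dial is at rest in its fourth click (1.396 rad clockwise of the start, within 0.1 rad) (all of step 2 and x of beamblock in the frame of block_home above -0.004 m and angle between beamblock's own z axis and vertical below 0.05 rad and velocity of joint dial between -0.05 and 0.05 rad/s and linear speed of beamblock below 0.01 m/s); the robot touches nothing.
It fails at once if the dial is turned out of its click while the block is more than 8 mm from home (x of beamblock in the frame of block_home below -0.008 m and (value of joint dial above 0.17 rad or value of joint dial below -0.17 rad)).
It fails at once if the dial is turned past the fourth click (over the next ridge), or the wrong way (anticlockwise) over a ridge from the start (value of joint dial above 1.571 rad or value of joint dial below -0.175 rad).
It fails at once if the dial is gripped by its hub (distance between the grasp point and dial_hub below 0.025 m and horizontal distance between the grasp point and dial_hub below 0.012 m).
It fails at once if the beam block is lifted (over 8 mm) or tipped (over 0.2 rad) (z of beamblock in the frame of block_home above 0.008 m or angle between beamblock's own z axis and vertical above 0.2 rad).
It fails at once if a bystander is moved by more than 15 mm (distance of any of lens_post, cube_post, spare_holder, lens_case, driver, bolt_cup, slot_base from where it was at the start of the episode above 0.015 m).
It also fails if it takes over 58 s, if anything falls off the work surface, if the arm or the gripper's body presses on something with over 40 N, if the wrist force passes 120 N, or if a joint passes its speed limit or range.

### The arm

A 6-joint arm with a two-finger parallel gripper is mounted at the origin on the work surface. World frame = base frame: x ahead of the robot, y to its left, z up, the work surface at z = 0. Lengths are in m, angles in degrees, forces in N, time in s.
With the tool pointing down it reaches from about 0.4 to 0.825 m from the base axis. Payload 7 kg.
Tool frame: the origin (TCP) lies at the very end of the fingers, on their centre line; the grasp point (between the pads) lies 19 mm behind it; z points along the fingers, y is the line along which they close (so a half turn about z gives the same grasp; the last joint's range is limited). The gripper opens to 88 mm and grips with 3 to 60 N. Pads are 19 mm wide; open, the fingers measure 130 mm over their backs; the gripper's body (78 mm by 193 mm) begins 47 mm behind the grasp point.
Start: joints at [-55.972, 20.546, 0.682, 0, -70.136, -16.507], TCP at [0.203, -0.644, 0.227] pointing down, gripper open.
Joint ranges: [-176.03, 176.03], [-82.01, 121.73], [-58.28, 71.71], [-173.87, 95.51], [-174.79, -0.11], [-173.66, 173.66]. Speed limits (degrees/s): [136.94, 136.94, 172.46, 180, 180, 180].

### API

Orientations are given as [roll, pitch, yaw] about the fixed x, y, z axes, in that order (R = Rz(yaw) Ry(pitch) Rx(roll)).
In Python, from plant import ctrl, viewer gives the robot as it stands.
- The arm moves only by the tool servo_tool, never from a script. Its argument "rows" is a list of rows, each a list of 6 numbers: the shift along the world's x, y, z in mm, then the turn, a rotation vector about the world's x, y, z in degrees. A call has 1 to 5 rows; each row shifts and turns the commanded pose from where the row before left it; what a row does not reach is not made up. A row lasts 1/12 s, in which the tool goes at most 41.7 mm and 7.16 degrees, less where a joint would pass 70% of its speed; a pose out of reach is approached as far as the arm can. A call is refused whole if a number of a shift passes 41.7 or a number of a turn 7.16, either way. A call with a gripper value outside its range is refused whole. "fingers" is the finger opening in mm, from 0 to 87.6, set as the call begins (left out, the last holds). The fingers move at their own pace and stop on an object; the grip force is fixed at half the most. Time passes only in rows, so rows that do not move let the fingers close. It gives the time, the measured TCP pose, the force and the opening at its end, in the units of the state.
- ctrl.get_obs(): the state, without advancing time (a new reading comes with each control period).
- viewer.snapshot(name): name is "scene" or "top" or "wrist"; returns (picture, depth): 400x640x3 uint8, red, green, blue; 400x640 float32, m along the optical axis (not along the pixel's ray), 0 where there is no reading.
- viewer.calibration(name): a dict with "fx", "fy", "cx", "cy" (pixels), "k1" (the pictures are not rectified: a ray, as slopes to the right and down, at radius r is drawn at 1 + k1 r^2 times it, then the intrinsics apply), "origin" and "rotation" of the camera in the world. Camera axes: x right, y up, looking along -z (the intrinsics and any distortion apply to the point x, -y, -z); pixel columns grow to the right and rows downward; lengths in m; the calibration is good to about 2 mm. A picture is of the moment at which its call begins: read the wrist's pose just before it. calibration takes no time and is no camera call; for the wrist camera it gives the pose at the moment of the call.
- ctrl.close_job(): hands the job in, once; it reports no verdict.
The state is a dict: "clock": time; "joint_pos": joint angles; "qvel": joint speeds; "tau": joint torques, N m; "tool_pos": TCP position; "orientation": TCP orientation; "force": force on the tool from outside, world axes, zero at the start; "moment": the same for the moment, N m; "opening": finger opening in m.
Only numpy, scipy, OpenCV 4.12 (cv2) and the standard library are available. Lean on these libraries where they do the work, as an engineer would, in place of code of your own. Each camera call takes 0.05 s, during which the arm holds its last target. There are 200 camera calls.

## Working session

There is one attempt and no reset: what is moved stays moved. The work goes in short steps, Python scripts to look and compute and a tool call to move; the robot and the scene stay as the last step left them, time stands still between calls to the robot, and variables do not carry over. Pictures are saved under pics/ and viewed, on a budget of 10 in all, crops included, one or two more only if the job needs it, and the job is handed in when it is done.

Besides the shell and the picture viewer there is one more tool, called after "Emit:" as a command line: name --pt "numbers of a row" for each row, then --argument value for the rest. servo_tool: Moves the arm, as the interface text tells. Its arguments: {"type":"object","properties":{"rows":{"type":"array","items":{"type":"array","items":{"type":"number"}}},"fingers":{"type":"number"}},"required":["rows"]}

```bash
mkdir -p pics; ls
cat > h.py <<'E'
import numpy as np, cv2
from plant import ctrl, viewer
def snap(n):
    c=viewer.calibration(n); p,d=viewer.snapshot(n); return p,d,c
def world(c,d):
    h,w=d.shape; v,u=np.mgrid[0:h,0:w]
    x=(u-c["cx"])/c["fx"]; y=(v-c["cy"])/c["fy"]; a,b=x.copy(),y.copy()
    for _ in range(8):
        s=1+c["k1"]*(a*a+b*b); a=x/s; b=y/s
    P=np.stack([a*d,-b*d,-d],-1)
    W=P@np.array(c["rotation"]).T+np.array(c["origin"]); W[d==0]=np.nan; return W
def save(n,p): cv2.imwrite("pics/"+n+".png",p[:,:,::-1])
E
python3 - <<'E'
from h import *
o=ctrl.get_obs(); print(o)
for n in("scene","top"):
    p,d,c=snap(n); print(n,c); save(n,p); np.savez(n,p=p,W=world(c,d))
E
```

```text
pics
{'clock': 0.0, 'joint_pos': array([-5.59719506e+01,  2.05903424e+01,  6.31005577e-01, -2.01632266e-02,
       -7.01343232e+01, -1.65061831e+01]), 'qvel': array([ 0.03380074, -0.04825773,  0.11078925, -0.08589119, -0.04618572,
       -0.03583409]), 'tau': array([-4.32962734e-04, -5.82717025e+01,  2.93055689e+01,  6.99732721e+00,
        6.94759452e-03, -1.13790884e-04]), 'tool_pos': array([ 0.20303143, -0.64321084,  0.22561385]), 'orientation': array([ 1.79904814e+02, -8.43979789e-03, -1.62484994e+02]), 'force': array([-0.81765373, -0.51522109, -0.15155294]), 'moment': array([ 0.03014095,  0.05053221, -0.00506533]), 'opening': 0.08768239109888165}
scene {'fx': 513.6138834338057, 'fy': 513.6138834338057, 'cx': 319.8502254229941, 'cy': 204.49176439147647, 'k1': 0.025843098972571425, 'origin': array([ 1.16071366, -0.03878   ,  0.95010449]), 'rotation': array([31.68536929,  0.40050325, 84.16062074])}Traceback (most recent call last):
  File "<stdin>", line 4, in <module>
  File "h.py", line 11, in world
    W=P@np.array(c["rotation"]).T+np.array(c["origin"]); W[d==0]=np.nan; return W
      ~~~~~~~~~~~~~~~~~~~~~~~~~~~^~~~~~~~~~~~~~~~~~~~~~
ValueError: operands could not be broadcast together with shapes (400,640) (3,)
```

Rotation is roll/pitch/yaw in degrees.

```bash
sed -i 's/np.array(c\["rotation"\]).T/Rot.from_euler("xyz",c["rotation"],degrees=True).as_matrix().T/; 1a from scipy.spatial.transform import Rotation as Rot' h.py
python3 - <<'E'
from h import *
for n in("scene","top"):
    p,d,c=snap(n); print(n,c); save(n,p); W=world(c,d); np.savez(n,p=p,W=W)
    z=W[...,2]; print(np.nanpercentile(z,[5,25,50,75,95]), np.nanpercentile(W[...,0],[2,98]),np.nanpercentile(W[...,1],[2,98]))
E
```

```text
scene {'fx': 513.6138834338057, 'fy': 513.6138834338057, 'cx': 319.8502254229941, 'cy': 204.49176439147647, 'k1': 0.025843098972571425, 'origin': array([ 1.16071366, -0.03878   ,  0.95010449]), 'rotation': array([31.68536929,  0.40050325, 84.16062074])}
[-0.00457707 -0.00049504  0.00119088  0.00419952  0.11862033] [-0.09635974  0.93901795] [-0.61740465  0.76240917]
top {'fx': 463.2090096919506, 'fy': 463.2090096919506, 'cx': 330.03501509604735, 'cy': 199.32840124311622, 'k1': -0.11997995818056789, 'origin': array([0.50353012, 0.01051921, 1.01767902]), 'rotation': array([  5.79247542,  -1.01090484, -90.16908109])}
[-0.75124475 -0.00082855  0.00115812  0.00363271  0.11966094] [0.18329046 1.49195962] [-0.9813667   1.00390722]
```

View pics/scene.png

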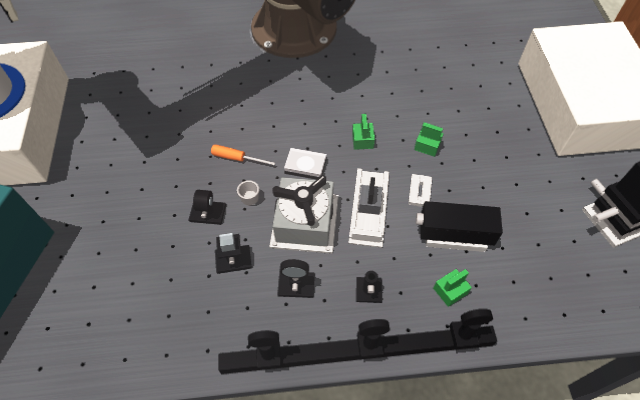

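View pics/top.png

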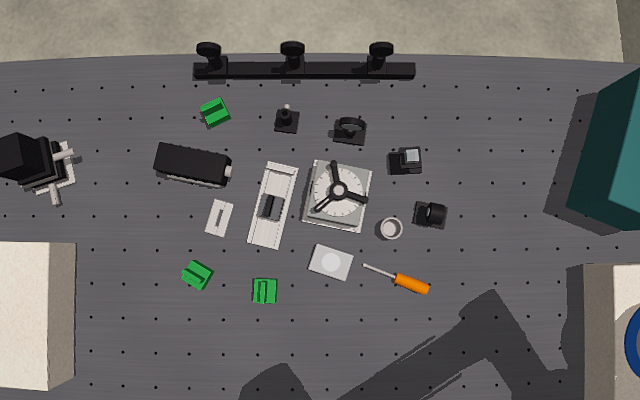

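Candidates for the block, in the top view: the dark block in the channel at (270,207), and green look-alikes at (264,291), (197,275) and (214,112). I choose the dark one in the channel. The dial is at (339,190), with its arms towards (333,167), (365,201) and (318,209). Next I check both in a crop and measure.

Run:
```python
from h import *
D=np.load("top.npz"); p,W=D["p"],D["W"]
cv2.imwrite("pics/crop.png",cv2.resize(p[150:255,240:380],None,fx=5.5,fy=5.5,interpolation=cv2.INTER_CUBIC)[:,:,::-1])
v,u=np.mgrid[0:400,0:640]; box=lambda a,b,c,d:(u>=a)&(u<b)&(v>=c)&(v<d)
S=np.load("scene.npz")
for n,W_,p_ in(("top",W,p),("scene",S["W"],S["p"])):
    g=p_.max(-1); z=W_[...,2]
    ctr=W[190,339]; near=np.hypot(W_[...,0]-ctr[0],W_[...,1]-ctr[1])<.09
    arm=near&(g<75)&(z>.095)&(z<.118)
    P=W_[arm]; print(n,"dial pts",len(P),P.mean(0))
    # fit centre+angle by template
    from scipy.optimize import minimize
    def cost(q):
        dx,dy=P[:,0]-q[0],P[:,1]-q[1]; best=np.maximum(np.hypot(dx,dy)-.019,0)
        for k in range(3):
            a=q[2]+k*2*np.pi/3; s=dx*np.cos(a)+dy*np.sin(a); t=-dx*np.sin(a)+dy*np.cos(a)
            s2=np.clip(s,0,.0555); best=np.minimum(best,np.maximum(np.hypot(s-s2,t)-.0065,0))
        return np.minimum(best,.02).sum()+ .02*len(P)*0
    r=min((minimize(cost,[*P.mean(0)[:2],a],method="Nelder-Mead",options=dict(xatol=1e-5,fatol=1e-7,maxiter=2000)) for a in np.radians(range(0,120,15))),key=lambda r:r.fun)
    print("dial",r.x[:2],np.degrees(r.x[2])%120,r.fun/len(P))
    bc=W[207,270]; nb=np.hypot(W_[...,0]-bc[0],W_[...,1]-bc[1])
    for nm,m in(("plate",(nb<.06)&(z>.066)&(z<.086)&(g<110)),("base",(nb<.06)&(z>.03)&(z<.046)&(g<150)),("guide",(nb<.2)&(g>150)&(z<.02)&(z>.002))):
        Q=W_[m]
        if nm=="guide": Q=Q[(Q[:,1]>bc[1]-.06)&(Q[:,1]<bc[1]+.06)]
        if len(Q)<5: print(nm,len(Q)); continue
        rc=cv2.minAreaRect((Q[:,:2]*1000).astype(np.float32)); print(nm,len(Q),rc,Q[:,2].mean())
```

```text
top dial pts 545 [ 0.61381705 -0.02554619  0.10892687]
dial [ 0.61375799 -0.02223402] 10.34576623886145 3.677304591774614e-06
plate 118 ((587.5821533203125, 119.63931274414062), (10.777091979980469, 43.497528076171875), 77.19902801513672) 0.07632637083043146
base 380 ((587.7598876953125, 119.51258087158203), (46.493072509765625, 49.904197692871094), 76.25907897949219) 0.040626695498925024
guide 1835 ((594.964111328125, 118.7274169921875), (72.16485595703125, 184.9056854248047), 76.36438751220703) 0.009680494714877527
scene dial pts 635 [ 0.62008816 -0.02642459  0.10681717]
dial [ 0.61718651 -0.0229197 ] 10.227159894072273 2.365576771797694e-05
plate 93 ((591.1350708007812, 119.11516571044922), (9.744171142578125, 46.96765899658203), 75.38101196289062) 0.07588254583039979
base 401 ((590.538818359375, 119.07891082763672), (45.548423767089844, 52.479061126708984), 76.52680206298828) 0.03990143670015996
guide 1419 ((593.263671875, 119.50813293457031), (71.57484436035156, 194.43533325195312), 76.22944641113281) 0.00967418351395734
```

View pics/crop.png

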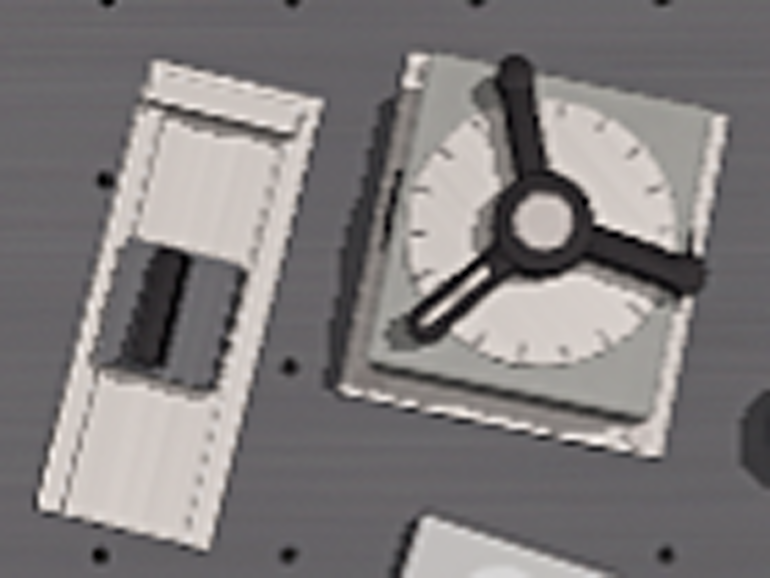

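The crop shows the dark block mid-channel, with the end stop at the far (+x) end. The white-lined arm points down-left (about 130°), and the others are at about 10° and 250°. Moving up to a near view.

Emit:
servo_tool --pt "17 34 4 0 0 2.9" --pt "17 34 4 0 0 2.9" --pt "17 34 4 0 0 2.9" --pt "17 34 4 0 0 2.9" --pt "17 34 4 0 0 2.9" --fingers 0

```text
clock: 0.57
tool_pos: [0.2884, -0.472, 0.2463]
orientation: [180.0, -0.0, -147.9]
force: [2.0, 0.2, -0.5]
opening: 0.0596
```

Emit:
servo_tool --pt "17 34 4 0 0 2.9" --pt "17 34 4 0 0 2.9" --pt "17 34 4 0 0 2.9" --pt "17 34 4 0 0 2.9" --pt "17 34 4 0 0 2.9"

```text
clock: 0.98
tool_pos: [0.3734, -0.3019, 0.2668]
orientation: [-180.0, 0.0, -133.3]
force: [1.0, 0.8, -1.0]
opening: 0.0269
```

Emit:
servo_tool --pt "17 34 4 0 0 2.9" --pt "17 34 4 0 0 2.9" --pt "17 34 4 0 0 2.9" --pt "17 34 4 0 0 2.9" --pt "17 34 4 0 0 2.9"

```text
clock: 1.4
tool_pos: [0.4584, -0.1318, 0.2869]
orientation: [-180.0, 0.0, -118.8]
force: [0.3, -1.4, 0.4]
opening: 0.0006
```

Emit:
servo_tool --pt "17 34 4 0 0 2.9" --pt "17 34 4 0 0 2.9" --pt "17 34 4 0 0 2.9" --pt "0 0 0 0 0 2.9" --pt "0 0 0 0 0 2.9"

```text
clock: 1.82
tool_pos: [0.5099, -0.0296, 0.2982]
orientation: [180.0, -0.0, -104.2]
force: [-0.2, -0.6, 0.5]
opening: 0.0005
```

Run:
```python
from h import *
print(ctrl.get_obs()["joint_pos"])
p,d,c=snap("wrist"); print(c); save("w1",p); W=world(c,d); np.savez("w1",p=p,W=W)
```

```text
[ 1.87315265e+01  2.55319704e+00 -1.29043872e+01 -1.05483381e-02
 -7.45831996e+01 -3.28820849e+01]
{'fx': 356.9868360096674, 'fy': 356.9868360096674, 'cx': 318.7453071915146, 'cy': 200.67587412345594, 'k1': -0.05484939182023397, 'origin': array([ 0.49466094, -0.09427314,  0.45522023]), 'rotation': array([-1.43889806e+01, -5.43379393e-02,  1.65863403e+02])}
```

View pics/w1.png

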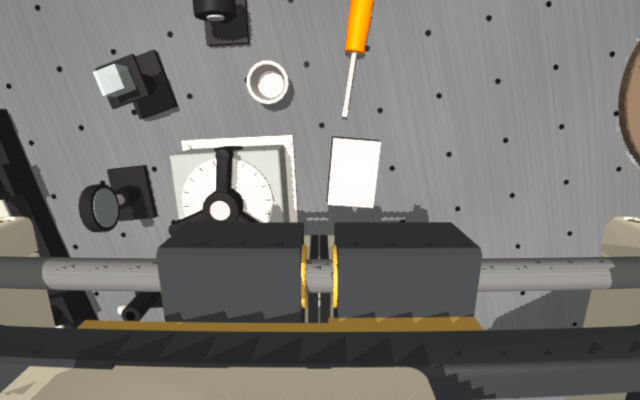

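The wrist picture shows the dial hub at (222,208), with the -y arm towards (227,150) and another towards (175,225). The gripper hides the guide. I'll refine the dial from this view and get the stop face from the fixed cameras.

```bash
cat >> h.py <<'E'
from scipy.optimize import minimize
def dial(W,p,c0=(.615,-.022)):
    g=p.max(-1); z=W[...,2]
    m=(np.hypot(W[...,0]-c0[0],W[...,1]-c0[1])<.075)&(g<75)&(z>.097)&(z<.118); P=W[m]
    def cost(q):
        dx,dy=P[:,0]-q[0],P[:,1]-q[1]; best=np.maximum(np.hypot(dx,dy)-.019,0)
        for k in range(3):
            a=q[2]+k*2*np.pi/3; s=dx*np.cos(a)+dy*np.sin(a); t=-dx*np.sin(a)+dy*np.cos(a)
            best=np.minimum(best,np.maximum(np.hypot(s-np.clip(s,0,.0555),t)-.0065,0))
        return np.minimum(best,.02).sum()
    r=min((minimize(cost,[*c0,a],method="Nelder-Mead",options=dict(xatol=1e-5,fatol=1e-7,maxiter=2000)) for a in np.radians(range(0,120,15))),key=lambda r:r.fun)
    return r.x[:2],np.degrees(r.x[2])%120,r.fun/len(P),len(P)
E
python3 - <<'E'
from h import *
D=np.load("w1.npz"); print(dial(D["W"],D["p"]))
W=D["W"];m=(D["p"].max(-1)>150)&(np.hypot(W[...,0]-.615,W[...,1]+.022)<.018)&(W[...,2]>.1); print("hub cap",W[m].mean(0),m.sum())
e=np.array([.9718,-.2357]); n=np.array([.2357,.9718])
for f in("top","scene"):
    D=np.load(f+".npz"); W=D["W"]; g=D["p"].max(-1)
    A=W[...,:2]-np.array([.5885,.1195]); s=A@e; t=A@n; z=W[...,2]
    m=(abs(t)<.03)&(s>.03)&(s<.2)&(z>.026)&(z<.04)&(g>120); print(f,"stop s",np.percentile(s[m],[2,98]),z[m].mean(),m.sum())
    m=(abs(t)<.03)&(s<-.03)&(s>-.2)&(z>.003)&(z<.03)&(g>130); print("floor s",np.percentile(s[m],[1]),m.sum())
    m=(abs(t)<.035)&(abs(s)<.04)&(z>.03)&(z<.046); print("base s",np.percentile(s[m],[3,97]),"t",np.percentile(t[m],[3,97]))
    C=W[...,:2]-np.array([.6138,-.0222]); hub=(np.hypot(C[...,0],C[...,1])<.017)&(g>130)&(z>.1); print("cap",W[hub].mean(0),hub.sum())
E
```

```text
(array([ 0.61462759, -0.02412764]), np.float64(10.152554567841907), np.float64(3.3538504245827514e-06), 1595)
hub cap [ 0.61570423 -0.02307169  0.10941739] 315
top stop s [0.07942712 0.09069171] 0.03244757793011286 150
floor s [-0.08585367] 701
base s [-0.02484985  0.02276679] t [-0.0229433   0.02193209]
cap [ 0.61433139 -0.02221202  0.11162389] 83
scene stop s [0.08040916 0.09388953] 0.0318365418937178 189
floor s [-0.08528036] 372
base s [-0.02099625  0.02703404] t [-0.02168326  0.02181229]
cap [ 0.61529339 -0.02231993  0.11099339] 75
```

Dial centre is about (0.615, -0.023) with arms at 10° mod 120°. The block needs about 54 mm of travel. Next: move behind the block and lower, tool y along the channel.

Emit:
servo_tool --pt "4 33 0 0 0 0.1" --pt "4 33 0 0 0 0.1" --pt "4 33 0 0 0 0.1" --pt "4 33 0 0 0 0.1" --pt "4 31 0 0 0 0"

```text
clock: 2.28
tool_pos: [0.529, 0.1326, 0.2986]
orientation: [-180.0, 0.0, -104.2]
force: [1.2, 0.3, 0.3]
opening: 0.0003
```

Emit:
servo_tool --pt "0 0 -40 0 0 0" --pt "0 0 -40 0 0 0" --pt "0 0 -40 0 0 0" --pt "0 0 -40 0 0 0" --pt "0 0 0 0 0 0"

```text
clock: 2.7
tool_pos: [0.5243, 0.1289, 0.1312]
orientation: [179.4, -0.4, -104.3]
force: [-0.7, -1.4, -1.1]
opening: 0.0005
```

Emit:
servo_tool --pt "0 0 -30 0 0 0" --pt "0 0 -30 0 0 0" --pt "0 0 -20 0 0 0" --pt "0 0 0 0 0 0"

```text
clock: 3.03
tool_pos: [0.5278, 0.1302, 0.0566]
orientation: [179.8, -0.2, -104.2]
force: [-0.3, -0.3, 0.7]
opening: 0.0002
```

Emit:
servo_tool --pt "1 1 -14 0 0 0.6" --pt "1 1 -14 0 0 0" --pt "0 1 -10 0 0 0" --pt "0 0 0 0 0 0"

```text
clock: 3.37
tool_pos: [0.5314, 0.1344, 0.0208]
orientation: [180.0, -0.0, -103.5]
force: [0.1, -1.0, 0.1]
opening: 0.0004
```

Run:
```python
from h import *
o=ctrl.get_obs(); print(o["tool_pos"],o["force"])
p,d,c=snap("top"); W=world(c,d)
cv2.imwrite("pics/t2.png",cv2.resize(p[150:290,220:400],None,fx=4,fy=4,interpolation=cv2.INTER_CUBIC)[:,:,::-1])
```

```text
[0.53137829 0.13437588 0.02075595] [ 0.09361146 -0.97116399  0.09786863]
```

View pics/t2.png

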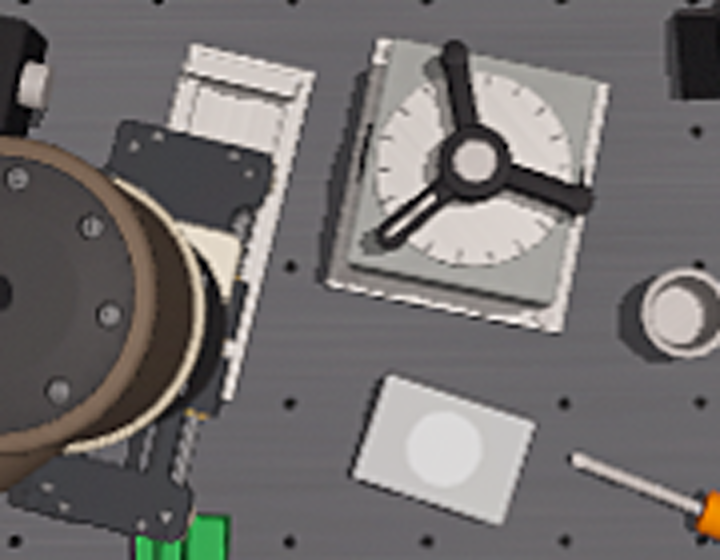

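The gripper is over the channel behind the block, well clear of the dial. Its near end is above the green look-alike, with height to spare. Pushing along (0.972, -0.236).

Emit:
servo_tool --pt "4.9 -1.2 -1 0 0 0" --pt "4.9 -1.2 -1 0 0 0" --pt "4.9 -1.2 0 0 0 0" --pt "4.9 -1.2 0 0 0 0" --pt "4.9 -1.2 0 0 0 0"

```text
clock: 3.83
tool_pos: [0.556, 0.1282, 0.019]
orientation: [180.0, -0.0, -103.5]
force: [-5.2, 1.7, 5.1]
opening: 0.0002
```

Emit:
servo_tool --pt "4.9 -1.2 0 0 0 0" --pt "4.9 -1.2 0 0 0 0" --pt "4.9 -1.2 0 0 0 0" --pt "4.9 -1.2 0 0 0 0" --pt "4.9 -1.2 0 0 0 0"

```text
clock: 4.25
tool_pos: [0.5805, 0.1221, 0.0187]
orientation: [180.0, -0.0, -103.5]
force: [-4.8, 0.8, 5.6]
opening: 0.0001
```

Block sliding at about 5 N. Continuing; about 18 mm should remain.

Emit:
servo_tool --pt "3.9 -0.9 0 0 0 0" --pt "3.9 -0.9 0 0 0 0" --pt "2.9 -0.7 0 0 0 0" --pt "0 0 0 0 0 0"

```text
clock: 4.58
tool_pos: [0.5916, 0.1197, 0.0184]
orientation: [-180.0, 0.0, -103.5]
force: [-2.3, 0.1, 2.1]
opening: 0.0003
```

Emit:
servo_tool --pt "1.9 -0.5 0 0 0 0" --pt "1.9 -0.5 0 0 0 0" --pt "0 0 0 0 0 0"

```text
clock: 4.83
tool_pos: [0.5949, 0.1187, 0.0184]
orientation: [-180.0, -0.0, -103.5]
force: [-2.1, 0.6, 1.5]
opening: 0.0005
```

Emit:
servo_tool --pt "1.5 -0.4 0 0 0 0" --pt "0 0 0 0 0 0"

```text
clock: 5.0
tool_pos: [0.5963, 0.1184, 0.0185]
orientation: [180.0, -0.0, -103.5]
force: [-2.7, 1.4, 2.2]
opening: 0.0004
```

Emit:
servo_tool --pt "1.5 -0.4 0 0 0 0" --pt "0 0 0 0 0 0"

```text
clock: 5.17
tool_pos: [0.5979, 0.118, 0.0185]
orientation: [-180.0, 0.0, -103.5]
force: [-2.2, 0.7, 1.2]
opening: 0.0002
```

Emit:
servo_tool --pt "1.5 -0.4 0 0 0 0" --pt "0 0 0 0 0 0"

```text
clock: 5.33
tool_pos: [0.5994, 0.1176, 0.0185]
orientation: [-180.0, 0.0, -103.5]
force: [-2.5, 0.3, 1.8]
opening: 0.0005
```

Emit:
servo_tool --pt "1.5 -0.4 0 0 0 0" --pt "0 0 0 0 0 0"

```text
clock: 5.5
tool_pos: [0.6009, 0.1172, 0.0185]
orientation: [-180.0, -0.0, -103.5]
force: [-2.6, 0.4, 0.4]
opening: 0.0004
```

Emit:
servo_tool --pt "1.5 -0.4 0 0 0 0" --pt "0 0 0 0 0 0"

```text
clock: 5.67
tool_pos: [0.6014, 0.117, 0.0185]
orientation: [179.9, -0.0, -103.5]
force: [-7.4, 2.8, 3.5]
opening: 0.0003
```

Run:
```python
from h import *
o=ctrl.get_obs(); print(o["tool_pos"],o["force"])
e=np.array([.9718,-.2357]); n=np.array([.2357,.9718])
for f in("scene",):
    p,d,c=snap(f); W=world(c,d); g=p.max(-1)
    cv2.imwrite("pics/s2.png",cv2.resize(p[140:290,290:490],None,fx=4,fy=4,interpolation=cv2.INTER_CUBIC)[:,:,::-1])
```

```text
[0.60136358 0.11695361 0.01845585] [-7.39919252  2.83216352  3.45234405]
```

View pics/s2.png

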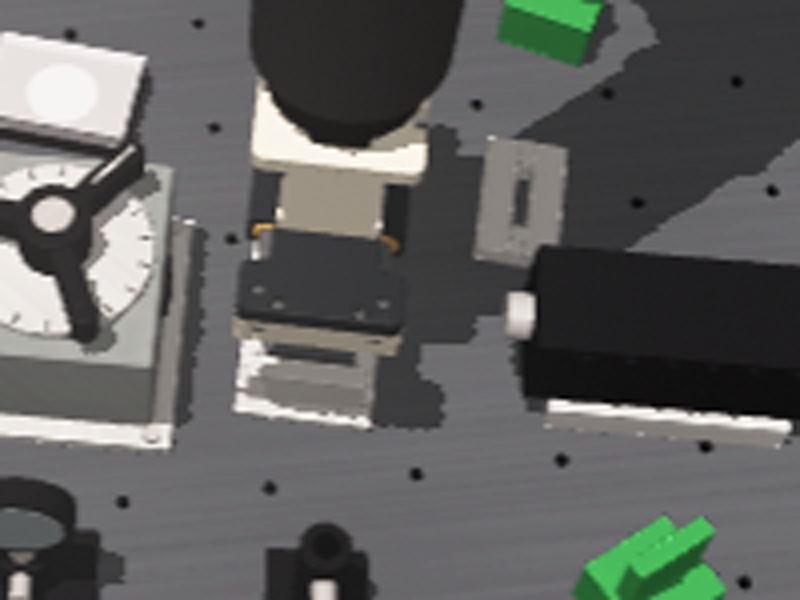

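The arm hides the block, but the last step stalled at 0.5 of 1.5 mm with the force rising. I take that as the stop. One more step to confirm.

Emit:
servo_tool --pt "1.5 -0.4 0 0 0 0" --pt "0 0 0 0 0 0" --pt "0 0 0 0 0 0"

```text
clock: 5.97
tool_pos: [0.6014, 0.1168, 0.0185]
orientation: [179.8, -0.0, -103.5]
force: [-13.3, 6.9, 9.1]
opening: 0.0005
```

Firm stall: the block is home. Backing off, rising, and moving to the dial's start side.

Emit:
servo_tool --pt "-9 2.2 0 0 0 0" --pt "-12 2.9 0 0 0 0" --pt "-12 2.9 0 0 0 0" --pt "0 0 20 0 0 0" --pt "0 0 30 0 0 0"

```text
clock: 6.38
tool_pos: [0.5686, 0.1237, 0.0666]
orientation: [179.8, -0.2, -103.5]
force: [0.7, 0.2, 0.4]
opening: 0.0004
```

Emit:
servo_tool --pt "0 0 35 0 0 0" --pt "0 0 35 0 0 0" --pt "0 0 35 0 0 0" --pt "0 0 35 0 0 0" --pt "0 0 0 0 0 0"

```text
clock: 6.8
tool_pos: [0.5747, 0.1256, 0.2169]
orientation: [-179.4, 0.4, -103.4]
force: [1.3, 0.4, 0.2]
opening: 0.0009
```

Emit:
servo_tool --pt "22 -29 0 0 0 5.9" --pt "22 -29 0 0 0 5.9" --pt "22 -29 0 0 0 5.9" --pt "22 -29 0 0 0 5.9" --pt "0 0 0 0 0 0"

```text
clock: 7.22
tool_pos: [0.6617, 0.0039, 0.2076]
orientation: [-180.0, -0.1, -79.6]
force: [0.6, 1.8, 0.1]
opening: 0.0006
```

```bash
cat >> h.py <<'E'
def block(W,p):
    e=np.array([.9718,-.2357]); n=np.array([.2357,.9718]); g=p.max(-1)
    A=W[...,:2]-np.array([.5885,.1195]); s=A@e; t=A@n; z=W[...,2]
    m=(abs(t)<.035)&(s>-.03)&(s<.09)&(z>.06)&(z<.086); k=(abs(t)<.03)&(s>.06)&(s<.12)&(z>.026)&(z<.036)&(g>120)
    if m.sum()>5 and k.sum()>5: print("plate s",np.percentile(s[m],[3,97]),"ztop",np.percentile(z[m],90),m.sum(),"stop",np.percentile(s[k],[2,98]),k.sum())
    else: print("occluded",m.sum(),k.sum())
E
python3 - <<'E'
from h import *
o=ctrl.get_obs(); print(o["tool_pos"],o["orientation"],o["joint_pos"])
for f in("scene","top","wrist"):
    p,d,c=snap(f); W=world(c,d); print(f); block(W,p)
    try: print(dial(W,p))
    except Exception as x: print(x)
    if f=="wrist": save("w3",p)
    if f=="scene":q=p
    if f=="top": cv2.imwrite("pics/t3.png",np.hstack([cv2.resize(p[140:260,230:400],None,fx=2.3,fy=2.3),cv2.resize(q[140:260,250:420],None,fx=2.3,fy=2.3)])[:,:,::-1])
E
```

```text
[0.661682   0.00388371 0.20761581] [-1.79962968e+02 -9.35998434e-02 -7.96015133e+01] [ 17.24409635  19.93742288  -2.77693016   0.10555123 -67.2600697
  -6.88635843]
scene
plate s [0.03365219 0.07596372] ztop 0.07825534700241873 118 stop [0.08093071 0.09335393] 173
(array([ 0.61711229, -0.02307554]), np.float64(10.404536083461494), np.float64(1.6455825213282047e-05), 422)
top
plate s [0.03049793 0.07232543] ztop 0.07797170302704734 125 stop [0.07948449 0.09052033] 141
(array([ 0.61308672, -0.02327509]), np.float64(10.552839354480511), np.float64(3.564382732425462e-06), 172)
wrist
occluded 25 0
(array([ 0.61644688, -0.0236836 ]), np.float64(10.531493273745355), np.float64(3.921050312076091e-06), 4053)
```

View pics/t3.png

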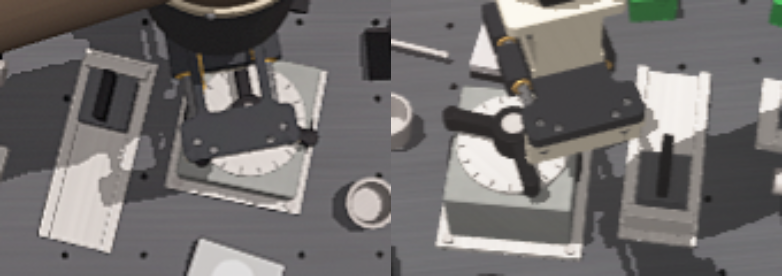

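The pictures show the block flush against the end stop (top crop at (110,70), scene crop at (665,210)), standing upright, with the dial unmoved at about 10.5°. Next I lower beside the +x arm on its anticlockwise side.

Emit:
servo_tool --pt "0 1.5 -30 0 0 0" --pt "-0.5 1.5 -30 0 0 0" --pt "0 0 -25 0 0 0" --pt "0 0 -12 0 0 0" --pt "0 0 0 0 0 0"

```text
clock: 7.78
tool_pos: [0.6561, 0.0121, 0.1087]
orientation: [179.7, -0.0, -79.9]
force: [-0.4, -0.1, 0.6]
opening: 0.0007
```

Emit:
servo_tool --pt "0 0 -8 0 0 0" --pt "0 0 -7 0 0 0" --pt "0 0 0 0 0 0"

```text
clock: 8.03
tool_pos: [0.6582, 0.0117, 0.0964]
orientation: [-180.0, 0.0, -79.9]
force: [-0.1, -0.6, -0.2]
opening: 0.0001
```

Run:
```python
from h import *
o=ctrl.get_obs(); print(o["tool_pos"],o["orientation"],o["force"])
p,d,c=snap("wrist"); W=world(c,d); print(dial(W,p)); save("w4",p)
```

```text
[0.65815204 0.01174264 0.09639528] [-1.79985929e+02  1.31458959e-02 -7.98805040e+01] [-0.12687622 -0.56825116 -0.1755595 ]
(array([ 0.61621721, -0.02324576]), np.float64(10.89273762578992), np.float64(0.00026113231512568305), 10819)
```

View pics/w4.png

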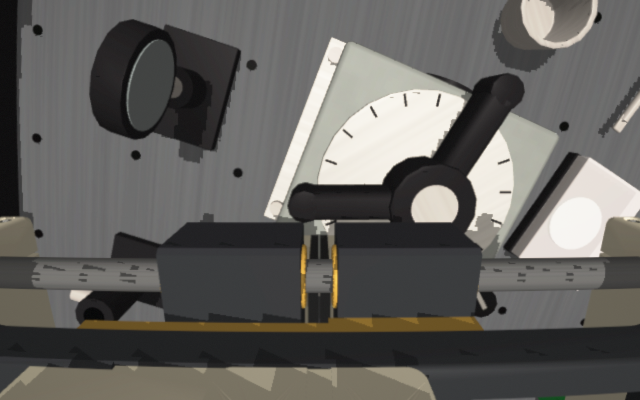

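The wrist view shows the finger block just beside the arm (arm end at (305,200), hub at (433,203)), with nothing else close. I compute the arc rows.

Run:
```python
from h import *
C=np.array([.6162,-.0235])
def P(t): t=np.radians(t); return C+np.array([[np.cos(t),-np.sin(t)],[np.sin(t),np.cos(t)]])@[.048,.0165]
print("to contact",(P(10.3)-ctrl.get_obs()["tool_pos"][:2])*1000)
for t in np.arange(10.3,-72,-4): print(round(t,1),P(t).round(4),((P(t-4)-P(t))*1000).round(1))
```

```text
to contact [  2.14203795 -10.30783428]
10.3 [0.6605 0.0013] [ 1.6 -3.1]
6.3 [ 0.6621 -0.0018] [ 1.4 -3.3]
2.3 [ 0.6635 -0.0051] [ 1.2 -3.3]
-1.7 [ 0.6647 -0.0084] [ 0.9 -3.4]
-5.7 [ 0.6656 -0.0118] [ 0.7 -3.5]
-9.7 [ 0.6663 -0.0153] [ 0.4 -3.5]
-13.7 [ 0.6667 -0.0188] [ 0.2 -3.5]
-17.7 [ 0.6669 -0.0224] [-0.  -3.5]
-21.7 [ 0.6669 -0.0259] [-0.3 -3.5]
-25.7 [ 0.6666 -0.0294] [-0.5 -3.5]
-29.7 [ 0.6661 -0.0329] [-0.8 -3.5]
-33.7 [ 0.6653 -0.0364] [-1.  -3.4]
-37.7 [ 0.6643 -0.0398] [-1.3 -3.3]
-41.7 [ 0.663  -0.0431] [-1.5 -3.2]
-45.7 [ 0.6615 -0.0463] [-1.7 -3.1]
-49.7 [ 0.6598 -0.0494] [-1.9 -3. ]
-53.7 [ 0.6579 -0.0524] [-2.1 -2.8]
-57.7 [ 0.6558 -0.0553] [-2.3 -2.7]
-61.7 [ 0.6535 -0.0579] [-2.5 -2.5]
-65.7 [ 0.651  -0.0605] [-2.7 -2.3]
-69.7 [ 0.6483 -0.0628] [-2.8 -2.1]
```

Emit:
servo_tool --pt "1 -5 0 0 0 0" --pt "1.1 -4.5 0 0 0 0" --pt "0 0 0 0 0 0"

```text
clock: 8.33
tool_pos: [0.6611, 0.0015, 0.0974]
orientation: [-179.9, 0.0, -79.9]
force: [-0.3, 1.6, 0.8]
opening: 0.0008
```

Emit:
servo_tool --pt "1.6 -3.1 0 0 0 -4" --pt "1.4 -3.3 0 0 0 -4" --pt "1.2 -3.3 0 0 0 -4" --pt "0 0 0 0 0 0" --pt "0 0 0 0 0 0"

```text
clock: 8.75
tool_pos: [0.6646, -0.0082, 0.0968]
orientation: [-180.0, -0.0, -91.8]
force: [-0.1, -0.1, 0.5]
opening: 0.0005
```

Run:
```python
from h import *
o=ctrl.get_obs(); print(o["tool_pos"],o["orientation"],o["force"])
for f in("wrist","top","scene"):
    p,d,c=snap(f); W=world(c,d); print(f,dial(W,p))
```

```text
[ 0.66457532 -0.00822527  0.09678589] [-1.79986609e+02 -5.13925840e-03 -9.17940238e+01] [-0.0609949  -0.080721    0.52582145]
wrist (array([ 0.61642765, -0.02331044]), np.float64(110.41060544498072), np.float64(0.0002251644963782718), 8855)
top (array([ 0.61464985, -0.02380567]), np.float64(108.10042581068018), np.float64(5.760176694184801e-06), 145)
scene (array([ 0.58694798, -0.06046226]), np.float64(119.81449836968082), np.float64(0.0), 96)
```

The wrist fit reads 110.4 ≡ -9.6°, so one click is done. Second click.

Emit:
servo_tool --pt "0.9 -3.4 0 0 0 -4" --pt "0.7 -3.5 0 0 0 -4" --pt "0.4 -3.5 0 0 0 -4" --pt "0.2 -3.5 0 0 0 -4" --pt "0 -3.5 0 0 0 -4"

```text
clock: 9.32
tool_pos: [0.6669, -0.0247, 0.0966]
orientation: [-180.0, 0.0, -112.0]
force: [0.8, -0.6, 0.1]
opening: 0.0007
```

Emit:
servo_tool --pt "0 0 0 0 0 0" --pt "0 0 0 0 0 0"

```text
clock: 9.48
tool_pos: [0.6666, -0.0252, 0.0966]
orientation: [180.0, -0.0, -111.7]
force: [-0.4, -0.6, -0.3]
opening: 0.0005
```

Run:
```python
from h import *
o=ctrl.get_obs(); print(o["tool_pos"],o["orientation"],o["force"])
p,d,c=snap("wrist"); W=world(c,d); print(dial(W,p))
```

```text
[ 0.66661547 -0.02518361  0.09655903] [ 1.79997656e+02 -4.21908652e-03 -1.11720029e+02] [-0.3974859  -0.56563827 -0.3397532 ]
(array([ 0.6162305 , -0.02346035]), np.float64(90.33425423913033), np.float64(0.00024847700691570253), 9063)
```

Two clicks (90.3 ≡ -29.7°). Third.

Emit:
servo_tool --pt "-0.3 -3.7 0 0 0 -4" --pt "-0.5 -3.5 0 0 0 -4" --pt "-0.8 -3.5 0 0 0 -4" --pt "-1 -3.5 0 0 0 -4" --pt "-1.2 -3.5 0 0 0 -4"

```text
clock: 9.95
tool_pos: [0.6632, -0.0422, 0.0966]
orientation: [-180.0, 0.0, -131.9]
force: [0.3, -0.2, -0.4]
opening: 0.0006
```

Emit:
servo_tool --pt "0 0 0 0 0 0" --pt "0 0 0 0 0 0"

```text
clock: 10.12
tool_pos: [0.6629, -0.0428, 0.0966]
orientation: [-180.0, -0.0, -131.7]
force: [-0.4, 0.3, -0.1]
opening: 0.0006
```

Run:
```python
from h import *
o=ctrl.get_obs(); print(o["tool_pos"],o["orientation"],o["force"])
p,d,c=snap("wrist"); W=world(c,d); print(dial(W,p))
```

```text
[ 0.66286382 -0.04280938  0.09660097] [-1.79997316e+02 -4.49002791e-03 -1.31671640e+02] [-0.35625186  0.30310834 -0.14945315]
(array([ 0.61598373, -0.02354995]), np.float64(70.31771784646752), np.float64(0.0002488676856869003), 9105)
```

Three clicks (70.3 ≡ -49.7°). For the fourth I stop at a frame angle of about -61.7°, just past the ridge at -59.7°.

Emit:
servo_tool --pt "-1.5 -3.4 0 0 0 -4" --pt "-1.7 -3.1 0 0 0 -4" --pt "-1.9 -3 0 0 0 -4" --pt "-2.1 -2.8 0 0 0 -4" --pt "-1.2 -1.5 0 0 0 -2"

```text
clock: 10.58
tool_pos: [0.655, -0.0562, 0.0966]
orientation: [-180.0, 0.1, -149.9]
force: [-0.1, 0.3, 0.1]
opening: -0.0001
```

Emit:
servo_tool --pt "-1.2 -1.3 0 0 0 -2" --pt "0 0 0 0 0 0" --pt "0 0 0 0 0 0"

```text
clock: 10.83
tool_pos: [0.6533, -0.0579, 0.0966]
orientation: [-180.0, 0.0, -151.7]
force: [0.3, 0.2, 0.8]
opening: 0.0005
```

Run:
```python
from h import *
o=ctrl.get_obs(); print(o["tool_pos"],o["orientation"],o["force"])
p,d,c=snap("wrist"); W=world(c,d); print(dial(W,p))
```

```text
[ 0.6533365  -0.05785075  0.09661443] [-1.79996201e+02  1.65941316e-03 -1.51711400e+02] [0.33706953 0.16843332 0.81319037]
(array([ 0.61574817, -0.02355578]), np.float64(50.44121809296158), np.float64(0.00025327588361558924), 9196)
```

Four clicks (50.4 ≡ -69.6°, 80° in all). Backing off the arm, then up and away.

Emit:
servo_tool --pt "3 1.5 0 0 0 0" --pt "0 0 15 0 0 0" --pt "0 0 30 0 0 0" --pt "0 0 35 0 0 0" --pt "0 0 35 0 0 0"

```text
clock: 11.3
tool_pos: [0.6561, -0.0564, 0.2123]
orientation: [180.0, -0.1, -151.8]
force: [0.8, 0.5, -0.2]
opening: 0.0002
```

Emit:
servo_tool --pt "0 0 30 0 0 0" --pt "-20 -32 5 0 0 0" --pt "-20 -32 5 0 0 0" --pt "-20 -32 0 0 0 0" --pt "-20 -32 0 0 0 0"

```text
clock: 11.72
tool_pos: [0.5758, -0.1852, 0.2523]
orientation: [-180.0, 0.1, -151.7]
force: [1.1, -0.8, 0.3]
opening: 0.0004
```

Emit:
servo_tool --pt "-20 -32 0 0 0 0" --pt "-20 -32 0 0 0 0" --pt "-20 -32 0 0 0 0" --pt "0 0 0 0 0 0" --pt "0 0 0 0 0 0"

```text
clock: 12.13
tool_pos: [0.5154, -0.282, 0.2519]
orientation: [-180.0, 0.0, -152.0]
force: [0.1, -0.0, -0.7]
opening: 0.0006
```

Run:
```python
from h import *
o=ctrl.get_obs(); print(o["tool_pos"],o["force"],o["qvel"].round(2))
for f in("top","scene"):
    p,d,c=snap(f); W=world(c,d); print(f); block(W,p); print(dial(W,p))
    if f=="top": save("t5",p)
```

```text
[ 0.51540893 -0.28202437  0.25186855] [ 0.08590491 -0.02127015 -0.66269513] [ 2.51  0.5   0.57 -0.16  0.13 -1.08]
top
plate s [0.03056613 0.07237154] ztop 0.078429787645981 125 stop [0.07915855 0.09073631] 147
(array([ 0.61323755, -0.02197536]), np.float64(49.68754163145365), np.float64(9.122147063160505e-07), 462)
scene
plate s [0.0331765  0.07583542] ztop 0.07836469284072115 118 stop [0.0797731  0.09360043] 191
(array([ 0.61711875, -0.02315058]), np.float64(50.2662118621379), np.float64(2.3302867596037898e-05), 623)
```

View pics/t5.png

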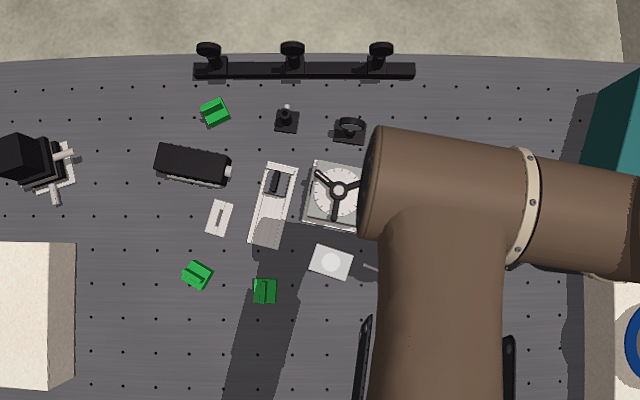

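The top view shows the block against its stop at (278,180) and the dial turned 80°, its arms at about 50/170/290°. All visible bystanders are where they were. Handing in.

```bash
python3 -c "
from h import *
print(ctrl.close_job())"
```

```text
the job is handed in; nothing more can be done
None
```

I pushed the block home with the closed fingertips, then turned the dial four clicks clockwise by pushing the +x arm. I backed off, lifted clear and handed in at about 12 s; the hand-in reported no verdict.

- **Block:** the push stalled at about 15 N against the end stop, after about 5 N of sliding force. Both fixed cameras, before the dial was turned and at the end, show the block upright and touching the stop to within about 2 mm.
- **Dial:** the wrist camera measured 20° per click, 80.0° in all. The final top and scene checks gave about 80–81°, inside the ±5.7° allowance. The two cameras disagree by about 4 mm on the dial's centre.
- **Everything else:** the final view shows the visible bystanders unmoved. The arm hid the bolt cup, cube post and driver in that picture; no move came near them, and the wrist forces showed no unexpected contact. The robot was touching nothing.

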